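# Set the kitchen timer for the next batch

### The job

Set the clockwork kitchen timer for the next batch of ring cakes: wind its dial clockwise, past the 20-minute top mark, until you feel the end stop, then turn it back to 10 minutes and let go. Be gentle: do not drag or twist the timer out of its place, and leave the things around it alone.

Things in the scene. Friction and masses are not known exactly. Their poses are not given: they have to be found in the camera images.
- timer: Loose kitchen timer, 0.6 to 1.4 kg: square dark foot 120 x 120 x 12 mm on the worktop, on it a steel drum 120 mm across and 34 mm thick that leans so that its white face looks up and towards the timer's own -x (22 degrees from level). Origin: centre of the foot's underside, z up.
- timer_face (a point): Centre of the white face, 62 mm above the worktop; z: the face's outward normal; x: up the slope, to the 10-minute mark. Thin marks each minute (10 degrees apart), thick long ones each 5 minutes, with 1, 2, 3, 4 dots outside 5, 10, 15, 20 and none at 0. Seen facing it, 0 is 100 degrees anticlockwise of the 10 mark, 20 is 100 degrees clockwise of it.
- dial (a joint): Dial's turn in rad, growing clockwise as one looks at the face: 0 at the 0 mark, 0.1745 per minute, 1.745 at 10, 3.491 at the 20-minute top mark, end stop at 3.840. Steady friction of 0.07 N m both ways; it neither runs nor springs back. A rise of 0.2 N m tells the stop; twisting hard against it turns the whole loose timer.
- dial_grip (a point): On the dial's axis, 30 mm above the face. The dial: grey disc 80 mm across, 5 mm thick, and across it an upright grip bar 70 mm long, 16 mm wide, its top 13 mm beyond this point, the disc 25 mm below it. Turns with the dial: x along the bar to the pointer end (dark line on top and a dark dash on the disc), y across the bar, z along the face's outward normal, the turning axis.
- timer_back (a point): Middle of the rear (own +x) upper edge of the timer's foot, 60 mm behind the timer's origin and 12 mm up; shows whether the timer has been dragged or turned.
- sugar_jar: Jar of 80 mm diameter, 150 mm tall, to the robot's right; leave alone. Origin: centre of its underside.
- oil_bottle: Oil bottle of 64 mm diameter, 170 mm tall, to the robot's right; leave alone. Origin: centre of its underside.
- bowl: Grey bowl of 130 mm diameter, 55 mm tall, beyond the timer; leave alone. Origin: centre of its underside.
- spoon: Steel spoon, 190 mm long, lying beyond the timer; leave alone. Origin: at its middle, underside.
Mind the look-alikes: they are no part of the job. There is more than one size of the timer; the job needs the smaller.

How it is judged:
By the outcome, as a careful person would: the job done as asked, in the order asked, and still so for the second after the job is handed in, with the robot touching nothing.
It also fails if it takes over 72 s, if anything falls off the work surface, if the arm or the gripper's body presses on something with over 40 N, if the wrist force passes 120 N, or if a joint passes its speed limit or range.

### The arm

A 7-joint arm with a two-finger parallel gripper is mounted at the origin on the work surface. World frame = base frame: x ahead of the robot, y to its left, z up, the work surface at z = 0. Lengths are in mm, angles in rad, forces in N, time in s.
With the tool pointing down it reaches from about 425 to 875 mm from the base axis. Payload 4.7 kg.
Tool frame: the origin (TCP) lies between the finger pads; the fingertips stand 22 mm ahead of it and the grasp point (between the pads) lies 3 mm ahead of it; z points along the fingers, y is the line along which they close (so a half turn about z gives the same grasp; the last joint's range is limited). The gripper opens to 87 mm and grips with 3 to 60 N. Pads are 19 mm wide; open, the fingers measure 117 mm over their backs; the gripper's body (75 mm by 190 mm) begins 51 mm behind the grasp point.
Start: joints at [-1.139, 0.321, -0.07, 1.45, 0.023, 1.371, -0.057], TCP at [263.765, 594.097, 244.587] pointing down, gripper open.
Joint ranges: [-2.86, 2.86], [-0.3, 2.09], [-1.38, 1.24], [0.06, 2.45], [-1.56, 4.7], [0.09, 2.05], [-2.69, 2.69]. Speed limits (rad/s): [2.57, 2.57, 3.14, 3.14, 3.14, 3.14, 3.14].

### API

Orientations are given as a unit quaternion [w, x, y, z].
In Python, from bench import get_state, camera, sign_off gives the robot as it stands. The module is installed in compiled form; this text tells all that it offers.
- The arm moves only by the tool move_arm, never from a script. Its argument "deltas" is one flat list of numbers, 7 for each row, row after row: the shift along the tool's x, y, z in units of 0.25 m (1.0 is 0.25 m), then the turn, a rotation vector about the tool's x, y, z in units of 0.15 rad (1.0 is 0.15 rad), then the opening, from -1 (shut) to 1 (fully open). A call has exactly 8 rows; each row shifts and turns the commanded pose from where the row before left it, along the tool's axes as they then stand; what a row does not reach is not made up. A row lasts 1/10 s, in which the tool goes at most 50 mm and 8.59 degrees, less where a joint would pass 70% of its speed; a pose out of reach is approached as far as the arm can. A call with a number of a shift or a turn outside -1 to 1 is refused whole. A call with a gripper value outside its range is refused whole. The fingers move at their own pace and stop on an object; "newtons" is the grip in N (left out, the last holds). Time passes only in rows, so rows that do not move let the fingers close, or fill a call up. It gives the time, the measured TCP pose, the force, the opening and the grip force at its end, in the units of the state.
- get_state(): the state, without advancing time (a new reading comes with each control period).
- camera(name): name is "side" or "top" or "wrist"; returns a dict with "img" (384x512x3 uint8, red, green, blue), "intrinsics" (3x3 intrinsics, pixels), "D" ([k1, k2, p1, p2, k3] as OpenCV has them; the pictures are not rectified), "rvec" (rotation vector, rad) and "tvec" (3), from world to camera coordinates, as OpenCV has them. Camera axes: x right, y down, z forward; pixel columns grow to the right and rows downward; lengths in mm; the calibration is good to about 2 mm. A picture is of the moment at which its call begins. There is no depth.
- sign_off(): hands the job in; it is judged then, once.
The state is a dict: "t": time; "q": joint angles; "qvel": joint speeds; "joint_efforts": joint torques, N m; "tcp_pos": TCP position; "eef_rot": TCP orientation; "wrist_force": force on the tool from outside, world axes, zero at the start; "wrist_torque": the same for the moment, N m; "finger_gap": opening from 0.0 (shut) to 1.0 (fully open); "grasp_force": force on a finger pad.
Only numpy, scipy, OpenCV 4.12 (cv2) and the standard library are available. Lean on these libraries where they do the work, as an engineer would, in place of code of your own. Each camera call takes 0.05 s, during which the arm holds its last target. There are 200 camera calls.

## Working session

There is one attempt and no reset: what is moved stays moved. The work goes in short steps, Python scripts to look and compute and a tool call to move; the robot and the scene stay as the last step left them, time stands still between calls to the robot, and variables do not carry over. Pictures are saved under pics/ and viewed, at most 10 in all, crops included, and the job is handed in when it is done.

Besides the shell and the picture viewer there is one more tool, called after "Emit:" as name(argument=value, ...), one argument or row to a line, values as JSON. move_arm: Moves the arm, as the interface text tells. Its arguments: {"type":"object","properties":{"deltas":{"type":"array"},"newtons":{"type":"number"}},"required":["deltas"]}

```bash
mkdir -p pics
cat > h.py <<'E'
import numpy as np, cv2
from bench import get_state, camera, sign_off
from scipy.spatial.transform import Rotation as R
def cam(n,save=None):
    c=camera(n)
    if save: cv2.imwrite('pics/'+save,c['img'][:,:,::-1])
    return c
def ray(c,px):
    K,D=np.array(c['intrinsics'],float),np.array(c['D'],float)
    u=cv2.undistortPoints(np.array(px,float).reshape(-1,1,2),K,D).reshape(-1,2)
    M=cv2.Rodrigues(np.array(c['rvec'],float))[0]; t=np.array(c['tvec'],float).ravel()
    d=np.c_[u,np.ones(len(u))]@M
    return -M.T@t, d
def onplane(c,px,p0,n=(0,0,1)):
    o,d=ray(c,px); n=np.array(n,float)
    return o+d*(((np.array(p0,float)-o)@n)/(d@n))[:,None]
def proj(c,P):
    return cv2.projectPoints(np.array(P,float).reshape(-1,1,3),np.array(c['rvec'],float),np.array(c['tvec'],float),np.array(c['intrinsics'],float),np.array(c['D'],float))[0].reshape(-1,2)
def tool():
    s=get_state(); q=np.array(s['eef_rot']); return s,R.from_quat(q[[1,2,3,0]])
E
python3 - <<'E'
from h import *
import pickle
np.set_printoptions(precision=3,suppress=True)
a=cam('top');b=cam('side');pickle.dump((a,b),open('c.pkl','wb'))
cv2.imwrite('pics/a.png',np.hstack([cv2.resize(a['img'],(400,300)),cv2.resize(b['img'],(400,300))])[:,:,::-1])
cv2.imwrite('pics/top.png',cv2.resize(a['img'],(800,600),interpolation=cv2.INTER_CUBIC)[:,:,::-1])
for c in(a,b): print(ray(c,[[256,192]]))
print(get_state())
E
```

```text
(array([ 452.178, -180.813,  986.4  ]), array([[ 0.174,  0.016, -0.985]]))
(array([ 167.927, -651.565,  658.11 ]), array([[ 0.493,  0.572, -0.655]]))
{'t': 0.1, 'q': array([-1.139,  0.322, -0.07 ,  1.452,  0.023,  1.371, -0.057]), 'qvel': array([ 0.   , -0.002,  0.001, -0.003,  0.   , -0.   , -0.   ]), 'joint_efforts': array([  0.   , -49.258,  -0.406, -31.34 ,  -0.064,   0.04 ,   0.   ]), 'tcp_pos': array([263.561, 593.651, 243.564]), 'eef_rot': array([-0.   ,  0.207,  0.978, -0.001]), 'wrist_force': array([0.623, 0.205, 0.154]), 'wrist_torque': array([0.017, 0.039, 0.009]), 'grasp_force': 0.0, 'finger_gap': 0.9993956934841633}
```

View pics/top.png

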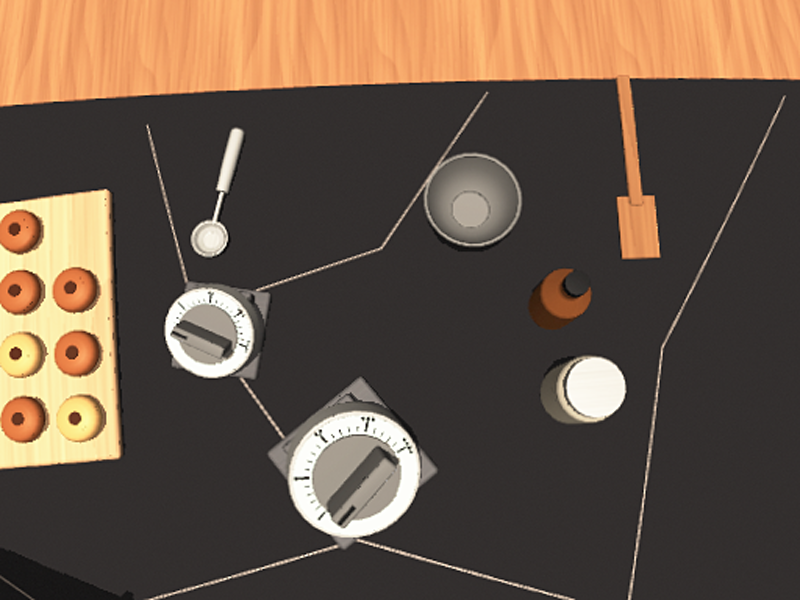

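View pics/a.png

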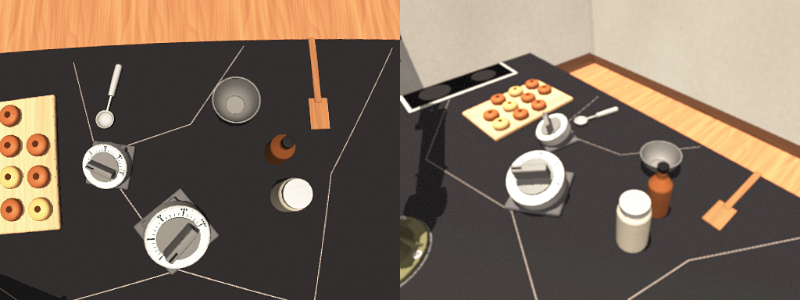

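The top view shows the small timer at about (210,330) of 800x600, its bar pointing left (dark line at the left end). The larger look-alike is at (355,472), with the jar, bottle, bowl and spoon clear of the small timer. Next I measure the small timer.

Run:
```python
from h import *
import pickle
np.set_printoptions(precision=3,suppress=True)
a,b=pickle.load(open('c.pkl','rb'))
cs=[]
for c,roi,nm in((a,(95,170,175,250),'top'),(b,(165,135,245,195),'side')):
    x0,y0,x1,y1=roi; im=c['img'][y0:y1,x0:x1].astype(int)
    m=((im.min(2)>170)&(im.max(2)-im.min(2)<40)).astype(np.uint8)
    m=cv2.morphologyEx(m,cv2.MORPH_CLOSE,np.ones((3,3)))
    k=max(cv2.findContours(m,cv2.RETR_EXTERNAL,cv2.CHAIN_APPROX_NONE)[0],key=cv2.contourArea)
    e=cv2.fitEllipse(cv2.convexHull(k)); ctr=np.array(e[0])+[x0,y0]; print(nm,ctr,e[1],e[2]); cs.append((c,ctr))
    print(onplane(c,[ctr],(0,0,62)))
# triangulate
(o1,d1),(o2,d2)=[ray(c,[p]) for c,p in cs]; d1,d2=d1[0],d2[0]
s=np.linalg.lstsq(np.c_[d1,-d2],o2-o1,rcond=None)[0]; print('tri',o1+d1*s[0],o2+d2*s[1])
f=0.64
P=onplane(a,np.array([[187,282],[270,290],[258,380],[172,367]])*f,(0,0,12)); print(P, np.linalg.norm(np.diff(P,axis=0,append=P[:1]),axis=1))
cv2.imwrite('pics/crop.png',np.hstack([cv2.resize(a['img'][165:250,90:180],(400,378),interpolation=cv2.INTER_CUBIC),cv2.resize(b['img'][130:215,160:250],(400,378),interpolation=cv2.INTER_CUBIC)])[:,:,::-1])
```

```text
top [133.347 212.5  ] (54.149906158447266, 58.93613052368164) 139.20272827148438
[[580.811  81.313  62.   ]]
side [193.653 161.821] (31.241785049438477, 44.3221549987793) 54.07837677001953
[[577.86   78.527  62.   ]]
tri [581.313  82.335  58.394] [580.322  82.913  58.419]
[[657.971 126.855  12.   ]
 [643.141  10.99   12.   ]
 [521.324  26.974  12.   ]
 [541.374 145.218  12.   ]] [116.811 122.861 119.932 118.035]
```

View pics/crop.png

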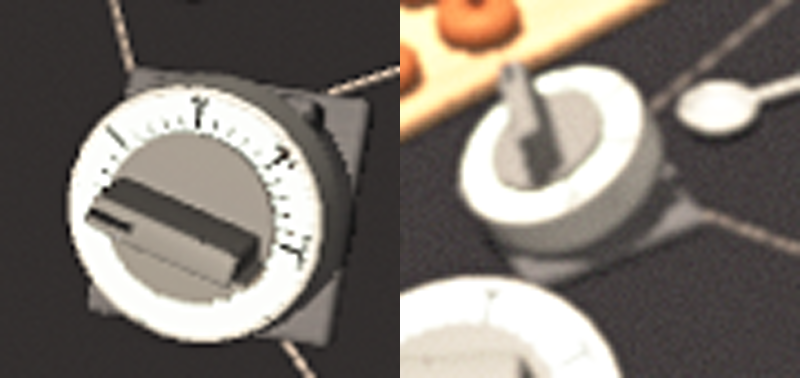

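The crop shows the foot at 120 mm, which confirms the small timer, and the pointer end (dark line) at about (95,213), near 1 minute. Next I compute the pose, dial angle, clearance to the big timer, and the hover target.

```bash
cat >> h.py <<'E'
YAW=-0.145; FC=np.array([580.,81.5,61.])
def frame(yaw=YAW):
    t=np.deg2rad(22); x=np.array([np.cos(t)*np.cos(yaw),np.cos(t)*np.sin(yaw),np.sin(t)])
    n=np.array([-np.sin(t)*np.cos(yaw),-np.sin(t)*np.sin(yaw),np.cos(t)]); return x,np.cross(n,x),n
def delta(Tp,Rt):
    s,r=tool(); print('pos units',(r.inv().apply(Tp-s['tcp_pos'])/250).round(3),'rot units',((r.inv()*Rt).as_rotvec()/0.15).round(3))
def grip_rot(dial,flip=False,yaw=YAW):
    x,y,n=frame(yaw); a=np.deg2rad(100)-dial   # ccw angle from 10 mark
    b=np.cos(a)*x+np.sin(a)*y
    if flip: b=-b
    return R.from_matrix(np.c_[b,np.cross(-n,b),-n])
E
python3 - <<'E'
from h import *
import pickle
np.set_printoptions(precision=3,suppress=True)
a,b=pickle.load(open('c.pkl','rb'))
x,y,n=frame()
s=400/90; px=np.array([[100,205],[250,255]])/s+[90,165]
P=onplane(a,px,FC+43*n,n)-FC; d=P[0]-P[1]; print('bar len',np.linalg.norm(d),'dial',np.deg2rad(100)-np.arctan2(d@y,d@x),'mid',P.mean(0)@x,P.mean(0)@y)
print('big foot',onplane(a,np.array([[360,378],[437,468],[345,548],[268,455]])*.64,(0,0,12)))
print('big face',onplane(a,np.array([[355,472],[288,472],[422,472]])*.64,(0,0,90)))
G=FC+30*n; print('grip',G)
for f in(0,1): delta(G+(120-3)*n,grip_rot(0.15,f))
E
```

```text
bar len 69.29989048640913 dial 0.3799818739803158 mid 4.280326593793966 -5.671859584583058
big foot [[ 520.585 -109.617   12.   ]
 [ 400.217 -207.752   12.   ]
 [ 300.493  -85.575   12.   ]
 [ 422.162   13.812   12.   ]]
big face [[ 402.205 -107.047   90.   ]
 [ 403.808  -26.017   90.   ]
 [ 400.152 -187.466   90.   ]]
grip [568.88   83.124  88.816]
pos units [-1.776 -1.418  0.188] rot units [-2.172 -1.675  8.382]
pos units [-1.776 -1.418  0.188] rot units [  1.815  -2.353 -12.278]
```

Emit:
move_arm(
  deltas=[-0.111,-0.0886,0.0118,0,0,0,1,-0.111,-0.0886,0.0118,0,0,0,1,-0.111,-0.0886,0.0118,0,0,0,1,-0.111,-0.0886,0.0118,0,0,0,1,-0.111,-0.0886,0.0118,0,0,0,1,-0.111,-0.0886,0.0118,0,0,0,1,-0.111,-0.0886,0.0118,0,0,0,1,-0.111,-0.0886,0.0118,0,0,0,1],
)

```text
t: 0.9
tcp_pos: [395.1, 340.5, 220.5]
eef_rot: [-0.0, 0.207, 0.978, -0.0]
wrist_force: [0.6, 1.0, 0.7]
finger_gap: 1.001
grasp_force: 0.0
```

Emit:
move_arm(
  deltas=[-0.111,-0.0886,0.0118,0,0,0,1,-0.111,-0.0886,0.0118,0,0,0,1,-0.111,-0.0886,0.0118,0,0,0,1,-0.111,-0.0886,0.0118,0,0,0,1,-0.111,-0.0886,0.0118,0,0,0,1,-0.111,-0.0886,0.0118,0,0,0,1,-0.111,-0.0886,0.0118,0,0,0,1,-0.111,-0.0886,0.0118,0,0,0,1],
)

```text
t: 1.7
tcp_pos: [526.0, 88.7, 197.0]
eef_rot: [-0.0, 0.207, 0.978, -0.0]
wrist_force: [0.4, 1.1, -0.3]
finger_gap: 1.004
grasp_force: 0.0
```

Emit:
move_arm(
  deltas=[0,0,0,-0.1358,-0.1047,0.5239,1,0,0,0,-0.1358,-0.1047,0.5239,1,0,0,0,-0.1358,-0.1047,0.5239,1,0,0,0,-0.1358,-0.1047,0.5239,1,0,0,0,-0.1358,-0.1047,0.5239,1,0,0,0,-0.1358,-0.1047,0.5239,1,0,0,0,-0.1358,-0.1047,0.5239,1,0,0,0,-0.1358,-0.1047,0.5239,1],
)

```text
t: 2.5
tcp_pos: [525.4, 89.9, 197.0]
eef_rot: [0.077, 0.5, 0.86, 0.066]
wrist_force: [-0.3, 0.0, -0.2]
finger_gap: 0.999
grasp_force: 0.0
```

Emit:
move_arm(
  deltas=[0,0,0,-0.1358,-0.1047,0.5239,1,0,0,0,-0.1358,-0.1047,0.5239,1,0,0,0,-0.1358,-0.1047,0.5239,1,0,0,0,-0.1358,-0.1047,0.5239,1,0,0,0,-0.1358,-0.1047,0.5239,1,0,0,0,-0.1358,-0.1047,0.5239,1,0,0,0,-0.1358,-0.1047,0.5239,1,0,0,0,-0.1358,-0.1047,0.5239,1],
)

```text
t: 3.3
tcp_pos: [525.3, 89.9, 197.0]
eef_rot: [0.146, 0.736, 0.65, 0.124]
wrist_force: [0.5, 0.1, 0.6]
finger_gap: 0.997
grasp_force: 0.0
```

Run:
```python
from h import *
import pickle
np.set_printoptions(precision=3,suppress=True)
w=cam('wrist'); pickle.dump(w,open('w.pkl','wb'))
x,y,n=frame()
im=cv2.resize(w['img'],(800,600),interpolation=cv2.INTER_CUBIC)[:,:,::-1].copy()
ring=[FC+55*(np.cos(t)*x+np.sin(t)*y) for t in np.linspace(0,2*np.pi,72)]
for p in proj(w,ring+[FC+60*x,FC+65*x]): cv2.circle(im,tuple(int(v) for v in p/.64),2,(0,0,255),-1)
cv2.imwrite('pics/w.png',im)
s=get_state(); print(s['t'],s['q'],s['tcp_pos']); delta(FC+147*n,grip_rot(0.15))
```

```text
3.35 [-0.546 -0.15   0.197  2.106  0.275  0.858 -0.62 ] [524.828  90.553 196.629]
pos units [-0.004  0.004 -0.001] rot units [ 0.006 -0.004 -0.039]
```

View pics/w.png

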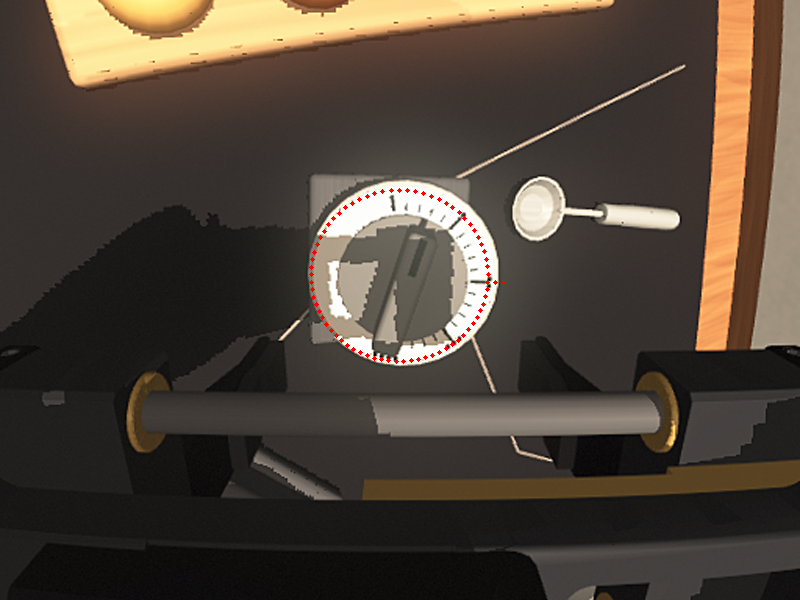

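The wrist view shows the face centred at about (404,272), the 0 mark at (393,203), the 10 mark at (480,283), and the bar's pointer end at about (422,232). I'll refine the centre, yaw and dial from these.

Run:
```python
from h import *
import pickle
np.set_printoptions(precision=3,suppress=True)
w=pickle.load(open('w.pkl','rb')); x,y,n=frame()
im=w['img'].astype(int); m=((im.min(2)>150)&(im.max(2)-im.min(2)<40)).astype(np.uint8); m[:,:190]=0; m[:,322:]=0; m[:105]=0; m[236:]=0
pts=cv2.findNonZero(m).reshape(-1,2); hull=cv2.convexHull(pts).reshape(-1,2)
Q=onplane(w,hull,FC,n)-FC; uv=np.c_[Q@x,Q@y]
from scipy.optimize import least_squares
r=least_squares(lambda p:np.hypot(*(uv-p[:2]).T)-p[2],[0,0,58],loss='soft_l1'); print('centre off',r.x, abs(r.fun).max())
c=r.x[:2]
marks={0:(393,203),5:(461,216),10:(480,283),15:(450,341)}
for k,p in marks.items():
    q=onplane(w,[np.array(p)*.64],FC,n)[0]-FC; v=np.array([q@x,q@y])-c; print(k,np.hypot(*v),np.degrees(np.arctan2(v[1],v[0])),'nominal',100-10*k)
q=onplane(w,np.array([[422,230],[384,350],[425,234],[405,228],[437,232]])*.64,FC+43*n,n)-FC; v=np.c_[q@x,q@y]-c; print(v); d=v[0]-v[1]; print(np.hypot(*d),'ccw from x',np.degrees(np.arctan2(d[1],d[0])))
cv2.imwrite('pics/wc.png',cv2.resize(w['img'][110:240,190:325],(623,600),interpolation=cv2.INTER_CUBIC)[:,:,::-1])
```

```text
centre off [ 1.938  2.17  58.897] 8.031776421915495
0 45.844913796730296 98.51724614474408 nominal 100
5 51.392162032635035 48.46498161842889 nominal 50
10 48.227601295546194 -3.4562429380306625 nominal 0
15 52.410515782470306 -53.33393742635024 nominal -50
[[  8.925  36.285]
 [ -9.902 -30.552]
 [ 10.531  34.248]
 [  0.188  37.139]
 [ 16.661  35.414]]
69.43847352000218 ccw from x 74.26780949532353
```

View pics/wc.png

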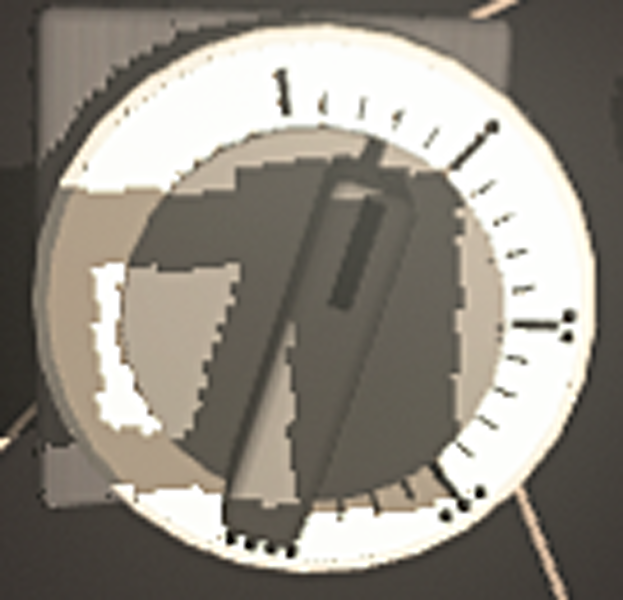

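Dial is at about 0.42 (2.4 min), with the dash between marks 2 and 3. I update the frame and plan the approach.

```bash
sed -i 's/^YAW=.*/YAW=-0.178; FC=np.array([582.,83.,61.8])/' h.py
cat >> h.py <<'E'
def stat(dial=None,h=27):
    s,r=tool(); x,y,n=frame(); p=s['tcp_pos']-FC
    xt,zt=r.apply([1,0,0]),r.apply([0,0,1])
    print('t',round(s['t'],2),'uvh',np.round([p@x,p@y,p@n],1),'toolx dial',np.round(np.deg2rad(100)-np.arctan2(xt@y,xt@x),3),'tilt',np.round(zt@-n,4),'q',np.round(s['q'],2),
     'F uvn',np.round([s['wrist_force']@k for k in(x,y,n)],2),'T uvn',np.round([s['wrist_torque']@k for k in(x,y,n)],3),'grip',s['finger_gap'],s['grasp_force'])
    return s
E
python3 - <<'E'
from h import *
x,y,n=frame(); stat(); delta(FC+147*n,grip_rot(.42)); delta(FC+30*n,grip_rot(.42))
E
```

```text
t 3.35 uvh [ -2.9  -2.7 146.6] toolx dial 0.125 tilt 0.9999 q [-0.55 -0.15  0.2   2.11  0.28  0.86 -0.62] F uvn [-0.88  1.13  0.22] T uvn [-0.044  0.542  0.032] grip 0.9984345690943607 0.0
pos units [ 0.01   0.012 -0.001] rot units [-0.004 -0.087  1.965]
pos units [0.004 0.012 0.466] rot units [-0.004 -0.087  1.965]
```

Emit:
move_arm(
  deltas=[0.01,0.012,0,0,-0.087,0.49,-0.2,0,0,0,0,0,0.49,-0.2,0,0,0,0,0,0.49,-0.2,0,0,0,0,0,0.49,-0.2,0,0,0.05,0,0,0,-0.2,0,0,0.05,0,0,0,-0.2,0,0,0.05,0,0,0,-0.2,0,0,0.05,0,0,0,-0.2],
  newtons=15,
)

```text
t: 4.15
tcp_pos: [547.3, 88.5, 150.3]
eef_rot: [0.13, 0.823, 0.536, 0.139]
wrist_force: [-0.1, 0.4, -0.4]
finger_gap: 0.424
grasp_force: 0.0
```

Run:
```python
from h import *
x,y,n=frame(); stat(); delta(FC+30*n,grip_rot(.42))
c=cam('side'); w=cam('wrist'); 
cv2.imwrite('pics/d.png',np.hstack([cv2.resize(c['img'][120:200,150:250],(400,320),interpolation=cv2.INTER_CUBIC),cv2.resize(w['img'][60:360,60:460],(400,320))])[:,:,::-1])
```

```text
t 4.15 uvh [ 0.6 -0.7 95.2] toolx dial 0.413 tilt 1.0 q [-0.51 -0.04  0.19  2.11  0.28  0.75 -0.91] F uvn [-0.32  0.41 -0.25] T uvn [-0.069  0.499  0.011] grip 0.42361123051979893 0.0
pos units [ 0.002 -0.003  0.261] rot units [-0.005  0.     0.045]
```

View pics/d.png

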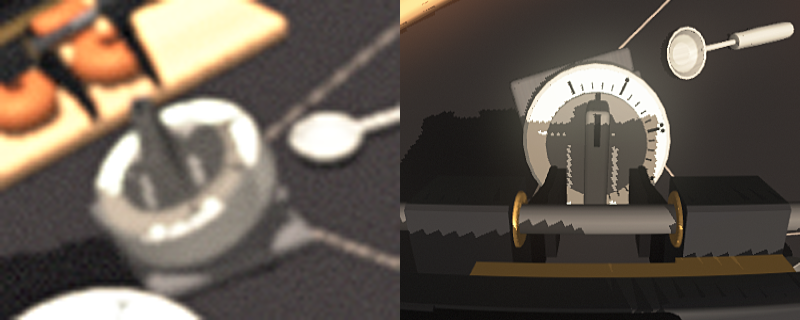

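The wrist crop shows the bar centred between the fingers and parallel to them. Joint 7 falls as the tool turns clockwise, so flipping half a turn first lets me do the whole wind in one grip.

Emit:
move_arm(
  deltas=[0,0,0,0,0,-0.8727,-0.2,0,0,0,0,0,-0.8727,-0.2,0,0,0,0,0,-0.8727,-0.2,0,0,0,0,0,-0.8727,-0.2,0,0,0,0,0,-0.8727,-0.2,0,0,0,0,0,-0.8727,-0.2,0,0,0,0,0,-0.8727,-0.2,0,0,0,0,0,-0.8727,-0.2],
)

```text
t: 5.05
tcp_pos: [547.5, 89.0, 152.3]
eef_rot: [0.183, 0.442, 0.876, 0.055]
wrist_force: [-0.3, -0.4, -0.3]
finger_gap: 0.397
grasp_force: 0.0
```

Emit:
move_arm(
  deltas=[0,0,0,0,0,-0.8727,-0.2,0,0,0,0,0,-0.8727,-0.2,0,0,0,0,0,-0.8727,-0.2,0,0,0,0,0,-0.8727,-0.2,0,0,0,0,0,-0.8727,-0.2,0,0,0,0,0,-0.8727,-0.2,0,0,0,0,0,-0.8727,-0.2,0,0,0,0,0,-0.8727,-0.2],
)

```text
t: 5.85
tcp_pos: [547.5, 89.0, 152.3]
eef_rot: [0.186, -0.055, 0.98, -0.044]
wrist_force: [0.1, -0.4, 0.2]
finger_gap: 0.401
grasp_force: 0.0
```

Emit:
move_arm(
  deltas=[0,0,0,0,0,-0.8727,-0.2,0,0,0,0,0,-0.8727,-0.2,0,0,0,0,0,-0.8727,-0.2,0,0,0,0,0,-0.8727,-0.2,0,0,0,0,0,-0.8727,-0.2,0,0,0,0,0,-0.8727,-0.2,0,0,0,0,0,-0.8727,-0.2,0,0,0,0,0,-0.8727,-0.2],
)

```text
t: 6.65
tcp_pos: [547.5, 89.0, 152.3]
eef_rot: [0.139, -0.538, 0.821, -0.131]
wrist_force: [-0.6, 0.5, -0.3]
finger_gap: 0.398
grasp_force: 0.0
```

Run:
```python
from h import *
import pickle
x,y,n=frame(); stat(); delta(FC+30*n,grip_rot(.42,True))
w=cam('wrist'); pickle.dump(w,open('w2.pkl','wb'))
im=cv2.resize(w['img'],(800,600),interpolation=cv2.INTER_CUBIC)[:,:,::-1].copy()
b=-grip_rot(.42,True).apply([1,0,0]); c=np.cross(n,b)
for p in proj(w,[FC+43*n+i*b*35+j*8*c for i in(-1,0,1) for j in(-1,0,1)]): cv2.circle(im,tuple(int(v) for v in p/.64),3,(0,0,255),-1)
cv2.imwrite('pics/w2.png',im[150:600,100:700])
```

```text
t 6.65 uvh [ 1.4 -0.2 97. ] toolx dial 3.55 tilt 1.0 q [-0.62 -0.05  0.29  2.11  0.29  0.76  2.23] F uvn [-0.77  0.38 -0.02] T uvn [0.102 0.49  0.018] grip 0.3975085341977769 0.0
pos units [0.001 0.006 0.268] rot units [-0.004  0.009  0.078]
```

View pics/w2.png

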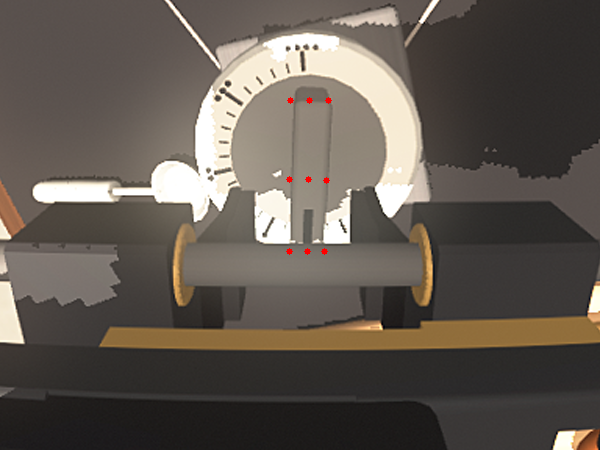

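The wrist view has the bar centred at about (312,180) of the crop against a prediction of (308,180), so the error is about 1 mm. That is good enough to descend.

Emit:
move_arm(
  deltas=[0.001,0.004,0.038,0,0,0.04,-0.2,0,0,0.038,0,0,0,-0.2,0,0,0.038,0,0,0,-0.2,0,0,0.038,0,0,0,-0.2,0,0,0.038,0,0,0,-0.2,0,0,0.038,0,0,0,-0.2,0,0,0.03,0,0,0,-0.2,0,0,0,0,0,0,-0.2],
)

```text
t: 7.5
tcp_pos: [569.8, 84.4, 90.5]
eef_rot: [0.139, -0.533, 0.825, -0.13]
wrist_force: [0.1, 0.6, -0.6]
finger_gap: 0.399
grasp_force: 0.0
```

```bash
python3 -c "from h import *; stat()"
```

```text
t 7.5 uvh [-0.6 -0.8 31.2] toolx dial 3.562 tilt 1.0 q [-0.6   0.08  0.31  2.13  0.26  0.61  2.24] F uvn [-0.21  0.65 -0.54] T uvn [ 0.096  0.498 -0.015] grip 0.39909526644313814 0.0
```

Now close softly (5 N) and watch the side force.

Emit:
move_arm(
  deltas=[0,0,0,0,0,0,-0.5,0,0,0,0,0,0,-0.55,0,0,0,0,0,0,-0.6,0,0,0,0,0,0,-0.65,0,0,0,0,0,0,-0.7,0,0,0,0,0,0,-0.75,0,0,0,0,0,0,-0.8,0,0,0,0,0,0,-0.8],
  newtons=4,
)

```text
t: 8.3
tcp_pos: [569.1, 85.6, 91.6]
eef_rot: [0.139, -0.533, 0.824, -0.129]
wrist_force: [-5.3, 1.8, 1.5]
finger_gap: 0.188
grasp_force: 4.0
```

```bash
python3 -c "from h import *; stat()"
```

```text
t 8.3 uvh [-1.1  0.3 32.6] toolx dial 3.561 tilt 1.0 q [-0.6   0.08  0.31  2.13  0.25  0.61  2.24] F uvn [-4.6   0.81  3.43] T uvn [ 0.309  1.53  -0.119] grip 0.18826939581884414 4.00015970444656
```

Emit:
move_arm(
  deltas=[0,0.004,0,0,0,0,-0.8,0,0,0,0,0,0,-0.8,0,0,0,0,0,0,-0.8,0,0,0,0,0,0,-0.8,0,0,0,0,0,0,-0.8,0,0,0,0,0,0,-0.8,0,0,0,0,0,0,-0.8,0,0,0,0,0,0,-0.8],
)

```text
t: 9.1
tcp_pos: [569.1, 85.6, 91.6]
eef_rot: [0.14, -0.533, 0.824, -0.13]
wrist_force: [-5.2, 1.7, 3.9]
finger_gap: 0.187
grasp_force: 4.0
```

```bash
python3 -c "from h import *; stat()"
```

```text
t 9.1 uvh [-1.1  0.3 32.5] toolx dial 3.562 tilt 1.0 q [-0.6   0.08  0.31  2.13  0.26  0.61  2.24] F uvn [-3.59  0.76  5.64] T uvn [ 0.351  1.416 -0.048] grip 0.18657413857186605 4.00019023421919
```

Emit:
move_arm(
  deltas=[0,0.004,-0.004,0,0,0,-0.8,0,0,0,0,0,0,-0.8,0,0.002,0,0,0,0,-0.8,0,0,0,0,0,0,-0.8,0,0,0,0,0,0,-0.8,0,0,0,0,0,0,-0.8,0,0,0,0,0,0,-0.8,0,0,0,0,0,0,-0.8],
)

```text
t: 9.9
tcp_pos: [567.9, 85.6, 92.1]
eef_rot: [0.14, -0.533, 0.824, -0.13]
wrist_force: [3.4, -1.0, -3.7]
finger_gap: 0.186
grasp_force: 4.0
```

```bash
python3 -c "from h import *; stat()"
```

```text
t 9.9 uvh [-1.9  0.  33.4] toolx dial 3.562 tilt 1.0 q [-0.6   0.08  0.31  2.13  0.26  0.61  2.23] F uvn [ 1.84 -0.41 -4.74] T uvn [-0.111  0.102 -0.084] grip 0.18608547774360332 3.999821126635652
```

Emit:
move_arm(
  deltas=[0,-0.0012,0.0028,0,0,0,-0.8,0,0,0,0,0,0,-0.8,0,0,0,0,0,0.3,-0.8,0,0,0,0,0,0.3,-0.8,0,0,0,0,0,0.4,-0.8,0,0,0,0,0,0.5,-0.8,0,0,0,0,0,0.5,-0.8,0,0,0,0,0,0,-0.8],
  newtons=12,
)

```text
t: 10.7
tcp_pos: [568.3, 85.5, 92.2]
eef_rot: [0.158, -0.403, 0.895, -0.108]
wrist_force: [-2.9, -2.0, 5.4]
finger_gap: 0.182
grasp_force: 12.0
```

```bash
cat >> h.py <<'E'
def tf():
    s=stat(); r=tool()[1]; print('F tool',r.inv().apply(s['wrist_force']).round(2),'T tool',r.inv().apply(s['wrist_torque']).round(3))
E
python3 -c "from h import *; tf()"
```

```text
t 10.7 uvh [-1.5 -0.  33.3] toolx dial 3.862 tilt 1.0 q [-0.62  0.08  0.33  2.13  0.26  0.61  1.94] F uvn [-0.24 -2.47  5.96] T uvn [-0.524  0.601 -0.093] grip 0.18201235559280324 12.001364523894154
F tool [ 2.23 -1.08 -5.96] T tool [-0.241  0.76   0.093]
```

Emit:
move_arm(
  deltas=[0.0016,-0.0008,-0.003,0,0,0.5,-0.8,0,0,0,0,0,0.5,-0.8,0,0,0,0,0,0.5,-0.8,0,0,0,0,0,0.5,-0.8,0,0,0,0,0,0.5,-0.8,0,0,0,0,0,0.5,-0.8,0,0,0,0,0,0,-0.8,0,0,0,0,0,0,-0.8],
)

```text
t: 11.5
tcp_pos: [568.1, 85.1, 92.3]
eef_rot: [0.178, -0.195, 0.962, -0.07]
wrist_force: [1.8, -2.7, -0.1]
finger_gap: 0.188
grasp_force: 12.0
```

```bash
python3 -c "from h import *; tf()"
```

```text
t 11.5 uvh [-1.6 -0.4 33.6] toolx dial 4.309 tilt 1.0 q [-0.64  0.07  0.36  2.13  0.25  0.61  1.49] F uvn [ 2.09 -2.3  -0.94] T uvn [-0.386  0.062 -0.098] grip 0.187952476198797 12.000069769565016
F tool [-0.5  -3.07  0.94] T tool [0.289 0.263 0.097]
```

Emit:
move_arm(
  deltas=[0,-0.0024,0.0004,0,0,0.55,-0.8,0,0,0,0,0,0.55,-0.8,0,0,0,0,0,0.55,-0.8,0,0,0,0,0,0.55,-0.8,0,0,0,0,0,0.55,-0.8,0,0,0,0,0,0.55,-0.8,0,0,0,0,0,0.55,-0.8,0,0,0,0,0,0,-0.8],
)

```text
t: 12.3
tcp_pos: [568.2, 84.3, 92.4]
eef_rot: [0.19, 0.088, 0.978, -0.017]
wrist_force: [-0.4, -4.3, 3.5]
finger_gap: 0.186
grasp_force: 12.0
```

```bash
python3 -c "from h import *; tf()"
```

```text
t 12.3 uvh [-1.3 -1.1 33.5] toolx dial -1.395 tilt 1.0 q [-0.68  0.07  0.39  2.13  0.25  0.61  0.92] F uvn [ 1.66 -4.27  3.12] T uvn [-0.717  0.184 -0.056] grip 0.18643834110706117 12.00111173267942
F tool [-1.66 -4.27 -3.12] T tool [0.717 0.183 0.056]
```

Emit:
move_arm(
  deltas=[-0.001,-0.0036,-0.0016,0,0,0.55,-0.8,0,0,0,0,0,0.55,-0.8,0,0,0,0,0,0.55,-0.8,0,0,0,0,0,0.55,-0.8,0,0,0,0,0,0.55,-0.8,0,0,0,0,0,0.55,-0.8,0,0,0,0,0,0.55,-0.8,0,0,0,0,0,0,-0.8],
)

```text
t: 13.1
tcp_pos: [567.7, 83.6, 92.4]
eef_rot: [0.187, 0.362, 0.912, 0.038]
wrist_force: [0.7, -2.8, 1.6]
finger_gap: 0.18
grasp_force: 12.0
```

```bash
python3 -c "from h import *; tf()"
```

```text
t 13.1 uvh [-1.7 -1.9 33.6] toolx dial -0.819 tilt 1.0 q [-0.71  0.07  0.43  2.13  0.24  0.61  0.35] F uvn [ 1.73 -2.61  1.  ] T uvn [-0.63   0.368 -0.077] grip 0.17990536080464564 12.000996832503006
F tool [-2.87 -1.24 -1.  ] T tool [ 0.728 -0.036  0.077]
```

Emit:
move_arm(
  deltas=[-0.002,-0.001,-0.0008,0,0,0.55,-0.8,0,0,0,0,0,0.55,-0.8,0,0,0,0,0,0.55,-0.8,0,0,0,0,0,0.55,-0.8,0,0,0,0,0,0.55,-0.8,0,0,0,0,0,0.55,-0.8,0,0,0,0,0,0.55,-0.8,0,0,0,0,0,0,-0.8],
)

```text
t: 13.9
tcp_pos: [567.1, 83.2, 92.2]
eef_rot: [0.168, 0.607, 0.772, 0.089]
wrist_force: [-2.3, -2.2, 0.0]
finger_gap: 0.184
grasp_force: 12.0
```

```bash
python3 -c "from h import *; tf()"
```

```text
t 13.9 uvh [-2.3 -2.4 33.6] toolx dial -0.242 tilt 1.0 q [-0.74  0.07  0.46  2.14  0.24  0.61 -0.22] F uvn [-1.71 -2.52  0.73] T uvn [-0.538  0.73  -0.04 ] grip 0.1841765838384774 12.001022854819894
F tool [-1.61 -2.59 -0.73] T tool [ 0.885 -0.196  0.04 ]
```

Emit:
move_arm(
  deltas=[-0.001,-0.002,-0.0006,0,0,0.55,-0.8,0,0,0,0,0,0.55,-0.8,0,0,0,0,0,0.55,-0.8,0,0,0,0,0,0.55,-0.8,0,0,0,0,0,0.55,-0.8,0,0,0,0,0,0.55,-0.8,0,0,0,0,0,0.55,-0.8,0,0,0,0,0,0.55,-0.8],
)

```text
t: 14.7
tcp_pos: [566.3, 83.4, 91.8]
eef_rot: [0.13, 0.824, 0.534, 0.139]
wrist_force: [-3.3, -1.4, 0.3]
finger_gap: 0.188
grasp_force: 12.0
```

```bash
python3 -c "from h import *; tf()"
```

```text
t 14.7 uvh [-3.2 -2.4 33.7] toolx dial 0.418 tilt 1.0 q [-0.78  0.07  0.51  2.14  0.23  0.61 -0.88] F uvn [-2.65 -1.96  1.34] T uvn [-0.389  0.97   0.131] grip 0.18751126140189756 11.997294754983159
F tool [-2.54 -2.1  -1.34] T tool [ 0.847 -0.612 -0.13 ]
```

Emit:
move_arm(
  deltas=[-0.0016,-0.0014,-0.0008,0,0,0.2,-0.8,0,0,0,0,0,0.2,-0.8,0,0,0,0,0,0.2,-0.8,0,0,0,0,0,0.2,-0.8,0,0,0,0,0,0.2,-0.8,0,0,0,0,0,0.1,-0.8,0,0,0,0,0,0.1,-0.8,0,0,0,0,0,0.1,-0.8],
)

```text
t: 15.5
tcp_pos: [566.6, 82.4, 92.3]
eef_rot: [0.116, 0.873, 0.449, 0.151]
wrist_force: [0.5, 0.7, -8.7]
finger_gap: 0.186
grasp_force: 12.0
```

```bash
python3 -c "from h import *; tf()"
```

```text
t 15.5 uvh [-2.6 -3.3 34. ] toolx dial 0.617 tilt 1.0 q [-0.79  0.07  0.52  2.14  0.23  0.61 -1.07] F uvn [-2.91  0.82 -8.23] T uvn [0.007 1.258 0.094] grip 0.1860774241935823 11.999058403889649
F tool [-0.5  -2.98  8.23] T tool [ 1.14  -0.532 -0.094]
```

Emit:
move_arm(
  deltas=[0,-0.002,0.005,0,0,0.1,-0.8,0,0,0,0,0,0.1,-0.8,0,0,0,0,0,0.1,-0.8,0,0,0,0,0,0.1,-0.8,0,0,0,0,0,0.0,-0.8,0,0,0,0,0,0.0,-0.8,0,0,0,0,0,0.0,-0.8,0,0,0,0,0,0.0,-0.8],
)

```text
t: 16.3
tcp_pos: [567.4, 83.1, 91.8]
eef_rot: [0.111, 0.886, 0.423, 0.156]
wrist_force: [-1.0, 1.3, -3.3]
finger_gap: 0.185
grasp_force: 12.0
```

```bash
python3 -c "from h import *; tf()"
```

```text
t 16.3 uvh [-2.1 -2.5 33.2] toolx dial 0.676 tilt 1.0 q [-0.8   0.07  0.52  2.14  0.23  0.6  -1.13] F uvn [-2.38  1.14 -2.56] T uvn [-0.114  1.155  0.062] grip 0.18545180776519943 11.999475202241001
F tool [-0.15 -2.63  2.56] T tool [ 0.958 -0.655 -0.061]
```

Emit:
move_arm(
  deltas=[0,-0.001,0.001,0,0,0.1,-0.8,0,0,0,0,0,0.1,-0.8,0,0,0,0,0,0.1,-0.8,0,0,0,0,0,0.0,-0.8,0,0,0,0,0,0.0,-0.8,0,0,0,0,0,0.0,-0.8,0,0,0,0,0,0.0,-0.8,0,0,0,0,0,0.0,-0.8],
)

```text
t: 17.1
tcp_pos: [567.4, 83.2, 91.7]
eef_rot: [0.108, 0.895, 0.403, 0.158]
wrist_force: [-5.0, -0.3, 3.8]
finger_gap: 0.18
grasp_force: 12.0
```

```bash
python3 -c "from h import *; tf()"
```

```text
t 17.1 uvh [-2.1 -2.4 33.1] toolx dial 0.721 tilt 1.0 q [-0.8   0.07  0.53  2.14  0.23  0.6  -1.18] F uvn [-3.1  -1.21  5.37] T uvn [-0.547  1.281  0.053] grip 0.18025827728483107 12.000226308591664
F tool [-2.64 -2.02 -5.38] T tool [ 0.81  -1.134 -0.052]
```

Emit:
move_arm(
  deltas=[-0.001,-0.001,-0.003,0,0,0.1,-0.8,0,0,0,0,0,0.1,-0.8,0,0,0,0,0,0.1,-0.8,0,0,0,0,0,0.0,-0.8,0,0,0,0,0,0.0,-0.8,0,0,0,0,0,0.0,-0.8,0,0,0,0,0,0.0,-0.8,0,0,0,0,0,0.0,-0.8],
)

```text
t: 17.9
tcp_pos: [566.6, 83.2, 91.9]
eef_rot: [0.104, 0.904, 0.383, 0.16]
wrist_force: [2.1, -0.2, -5.8]
finger_gap: 0.183
grasp_force: 12.0
```

```bash
python3 -c "from h import *; tf()"
```

```text
t 17.9 uvh [-2.8 -2.5 33.6] toolx dial 0.766 tilt 1.0 q [-0.8   0.07  0.53  2.14  0.23  0.6  -1.22] F uvn [-0.19  0.19 -6.17] T uvn [-0.084  0.466  0.234] grip 0.18283163217902096 11.999575610316242
F tool [ 0.04 -0.26  6.17] T tool [ 0.34  -0.329 -0.234]
```

Emit:
move_arm(
  deltas=[0,0,0.003,0,0,0.1,-0.8,0,0,0,0,0,0.0,-0.8,0,0,0,0,0,0.0,-0.8,0,0,0,0,0,0.0,-0.8,0,0,0,0,0,0.0,-0.8,0,0,0,0,0,0.0,-0.8,0,0,0,0,0,0.0,-0.8,0,0,0,0,0,0.0,-0.8],
)

```text
t: 18.7
tcp_pos: [567.1, 83.4, 91.7]
eef_rot: [0.103, 0.907, 0.376, 0.161]
wrist_force: [-5.0, 0.6, 5.1]
finger_gap: 0.188
grasp_force: 12.0
```

```bash
python3 -c "from h import *; tf()"
```

```text
t 18.7 uvh [-2.4 -2.2 33.2] toolx dial 0.781 tilt 1.0 q [-0.81  0.07  0.53  2.14  0.23  0.6  -1.24] F uvn [-2.68 -0.32  6.64] T uvn [-0.206  0.803  0.251] grip 0.1882951218034152 12.000287299269985
F tool [-1.78 -2.02 -6.64] T tool [ 0.543 -0.627 -0.25 ]
```

The moment rose from about 0.06 to 0.25 N m, so the stop is reached. Now I turn back.

Emit:
move_arm(
  deltas=[0,0,-0.002,0,0,-0.5,-0.8,0,0,0,0,0,-0.6,-0.8,0,0,0,0,0,-0.6,-0.8,0.001,0.001,0,0,0,-0.6,-0.8,0,0,0,0,0,-0.6,-0.8,0,0,0,0,0,-0.6,-0.8,0,0,0,0,0,-0.6,-0.8,0,0,0,0,0,0,-0.8],
)

```text
t: 19.5
tcp_pos: [567.5, 82.9, 92.0]
eef_rot: [0.147, 0.75, 0.633, 0.123]
wrist_force: [1.1, -0.3, 0.9]
finger_gap: 0.186
grasp_force: 12.0
```

```bash
python3 -c "from h import *; tf()"
```

```text
t 19.5 uvh [-1.9 -2.6 33.3] toolx dial 0.167 tilt 1.0 q [-0.77  0.07  0.49  2.14  0.24  0.6  -0.63] F uvn [ 1.43 -0.05  0.44] T uvn [-0.153  0.362  0.119] grip 0.18550680444540263 11.998675109934993
F tool [-0.06  1.43 -0.44] T tool [ 0.363 -0.15  -0.118]
```

Emit:
move_arm(
  deltas=[0,0.0012,0,0,0,-0.6,-0.8,0,0,0,0,0,-0.6,-0.8,0,0,0,0,0,-0.6,-0.8,0.001,0.001,0,0,0,-0.6,-0.8,0,0,0,0,0,-0.6,-0.8,0,0,0,0,0,-0.6,-0.8,0,0,0,0,0,-0.6,-0.8,0,0,0,0,0,0,-0.8],
)

```text
t: 20.3
tcp_pos: [568.2, 83.1, 92.2]
eef_rot: [0.178, 0.518, 0.833, 0.071]
wrist_force: [3.5, -0.5, -1.3]
finger_gap: 0.185
grasp_force: 12.0
```

```bash
python3 -c "from h import *; tf()"
```

```text
t 20.3 uvh [-1.2 -2.4 33.3] toolx dial -0.462 tilt 1.0 q [-0.73  0.07  0.45  2.14  0.24  0.6  -0.  ] F uvn [ 2.78  0.09 -2.52] T uvn [-0.214  0.185  0.129] grip 0.1854378392576772 11.998743256554008
F tool [-1.58  2.28  2.52] T tool [ 0.276 -0.062 -0.129]
```

Emit:
move_arm(
  deltas=[-0.001,0.002,0.001,0,0,-0.6,-0.8,0,0,0,0,0,-0.6,-0.8,0,0,0,0,0,-0.6,-0.8,0,0.001,0,0,0,-0.6,-0.8,0,0,0,0,0,-0.6,-0.8,0,0,0,0,0,-0.6,-0.8,0,0,0,0,0,-0.6,-0.8,0,0,0,0,0,0,-0.8],
)

```text
t: 21.1
tcp_pos: [568.8, 83.7, 92.4]
eef_rot: [0.191, 0.235, 0.953, 0.013]
wrist_force: [2.4, -0.1, 0.4]
finger_gap: 0.183
grasp_force: 12.0
```

```bash
python3 -c "from h import *; tf()"
```

```text
t 21.1 uvh [-0.7 -1.7 33.3] toolx dial -1.091 tilt 1.0 q [-0.69  0.08  0.41  2.13  0.24  0.61  0.62] F uvn [ 2.35  0.37 -0.55] T uvn [-0.158  0.118  0.076] grip 0.18293627812537255 11.998862139880657
F tool [-2.13  1.06  0.55] T tool [ 0.186  0.065 -0.076]
```

Emit:
move_arm(
  deltas=[-0.0016,0.001,0,0,0,-0.4,-0.8,0,0,0,0,0,-0.4,-0.8,0,0,0,0,0,-0.4,-0.8,0,0,0,0,0,-0.4,-0.8,0,0,0,0,0,-0.15,-0.8,0,0,0,0,0,0,-0.8,0,0,0,0,0,0,-0.8,0,0,0,0,0,0,-0.8],
)

```text
t: 21.9
tcp_pos: [569.0, 84.0, 92.4]
eef_rot: [0.191, 0.107, 0.976, -0.012]
wrist_force: [1.4, 1.5, 1.9]
finger_gap: 0.184
grasp_force: 12.0
```

Run:
```python
from h import *
tf()
w=cam('wrist','w3.png'); c=cam('top')
im=c['img'][165:250,90:180]
cv2.imwrite('pics/e.png',np.hstack([cv2.resize(im,(360,340),interpolation=cv2.INTER_CUBIC),cv2.resize(w['img'][60:315,60:460],(440,340))])[:,:,::-1])
```

```text
t 21.9 uvh [-0.6 -1.3 33.2] toolx dial -1.355 tilt 1.0 q [-0.67  0.08  0.39  2.13  0.25  0.61  0.89] F uvn [1.76 1.72 1.33] T uvn [ 0.095  0.231 -0.035] grip 0.184486987065217 12.000238476321101
F tool [-1.69  1.79 -1.33] T tool [-0.085  0.234  0.036]
```

View pics/e.png

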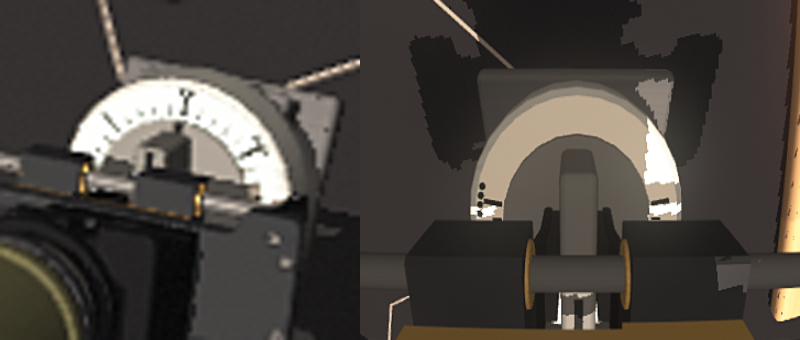

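The wrist crop shows the 20 mark at (490,205) and the 0 mark at (660,203), symmetric about the bar, so the dial is at about 10. I release and retreat along the axis.

Emit:
move_arm(
  deltas=[0,0,0,0,0,0,-0.5,0,0,0,0,0,0,-0.4,0,0,0,0,0,0,-0.2,0,0,0,0,0,0,-0.2,0,0,-0.02,0,0,0,-0.2,0,0,-0.04,0,0,0,-0.2,0,0,-0.06,0,0,0,-0.2,0,0,-0.1,0,0,0,-0.2],
)

```text
t: 22.8
tcp_pos: [547.4, 86.9, 143.1]
eef_rot: [0.19, 0.107, 0.976, -0.013]
wrist_force: [0.8, 1.1, 0.8]
finger_gap: 0.403
grasp_force: 0.0
```

Emit:
move_arm(
  deltas=[0,0,-0.15,0,0,0,-0.2,0,0,-0.15,0,0,0,-0.2,0,0,-0.15,0,0,0,-0.2,0,0,-0.1,0,0,0,-0.2,0,0,0,0,0,0,-0.2,0,0,0,0,0,0,-0.2,0,0,0,0,0,0,-0.2,0,0,0,0,0,0,-0.2],
)

```text
t: 23.6
tcp_pos: [497.1, 95.8, 269.1]
eef_rot: [0.19, 0.107, 0.976, -0.014]
wrist_force: [-0.9, 0.3, 0.7]
finger_gap: 0.401
grasp_force: 0.0
```

Run:
```python
from h import *
import pickle
tf()
w=cam('wrist'); c=cam('top'); pickle.dump((w,c),open('w4.pkl','wb'))
a=pickle.load(open('c.pkl','rb'))[0]
f=lambda i:cv2.resize(i[165:250,90:180],(400,378),interpolation=cv2.INTER_CUBIC)
g=np.vstack([np.hstack([f(a['img']),f(c['img'])])])
cv2.imwrite('pics/f.png',g[:,:,::-1])
cv2.imwrite('pics/g.png',cv2.resize(w['img'],(800,600),interpolation=cv2.INTER_CUBIC)[:,:,::-1])
```

```text
t 23.6 uvh [ -2.   -2.4 224.3] toolx dial -1.357 tilt 1.0 q [-0.72 -0.27  0.28  2.05  0.33  1.06  0.8 ] F uvn [-0.58  0.11  0.94] T uvn [0.037 0.438 0.033] grip 0.4006334005499123 0.0
F tool [ 0.59  0.09 -0.94] T tool [-0.02   0.439 -0.034]
```

View pics/g.png

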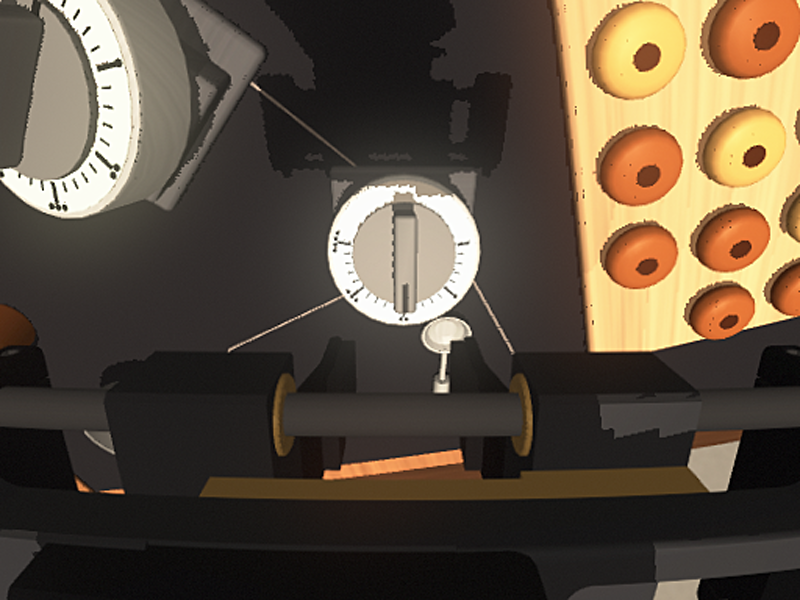

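View pics/f.png

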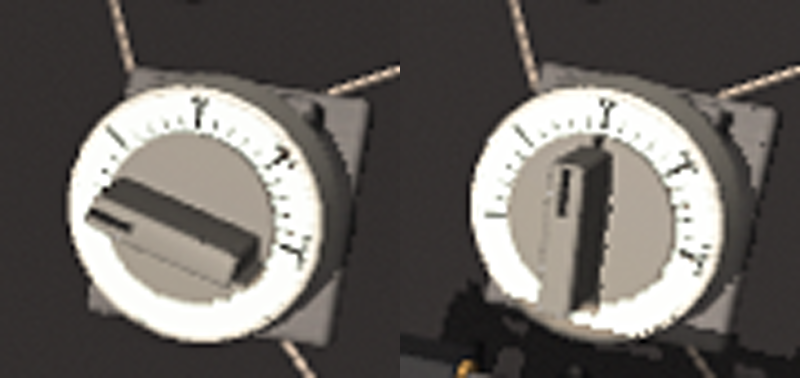

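The wrist view shows the bar upright with its line at (406,293) pointing at the two dots at (405,318). The timer moved only a few mm (top crop corner (370,100)→(376,107)). Now I check the dial angle and the shift numerically.

Run:
```python
from h import *
import pickle
np.set_printoptions(precision=2,suppress=True,linewidth=150)
from scipy.signal import find_peaks
x,y,n=frame(); w,c=pickle.load(open('w4.pkl','rb')); w0=pickle.load(open('w.pkl','rb'));a=pickle.load(open('c.pkl','rb'))[0]
def centre(c,box):
    im=c['img'].astype(int); m=((im.min(2)>150)&(im.max(2)-im.min(2)<45)).astype(np.uint8); k=np.zeros_like(m); x0,y0,x1,y1=box; k[y0:y1,x0:x1]=1
    m=cv2.morphologyEx(m*k,cv2.MORPH_OPEN,np.ones((2,2)))
    h=cv2.convexHull(max(cv2.findContours(m,0,1)[0],key=cv2.contourArea)).reshape(-1,2); Q=onplane(c,h,FC,n)-FC
    (u,v),r=cv2.minEnclosingCircle(np.c_[Q@x,Q@y].astype(np.float32)); return np.array([u,v]),r
def marks(c,ctr,tag):
    th=np.deg2rad(np.arange(-115,115,.5)); best=np.zeros(len(th))
    g=cv2.cvtColor(c['img'],cv2.COLOR_RGB2GRAY).astype(np.float32)
    for r in np.arange(42,50,1.):
        p=proj(c,FC+(ctr[0]+r*np.cos(th))[:,None]*x+(ctr[1]+r*np.sin(th))[:,None]*y).astype(np.float32)
        best+=cv2.remap(g,p[None,:,0],p[None,:,1],cv2.INTER_LINEAR)[0]/8
    # comb: 10deg-spaced minute marks -> phase
    d=best.mean()-best; d=np.clip(d-0,0,80); k=[sum(np.interp(np.arange(-100,101,10)+s,np.degrees(th),d)*np.where(np.arange(-100,101,10)%50==0,2,1)) for s in np.arange(-9,9,.25)]
    print(tag,'ctr',ctr,'mark rot',np.arange(-9,9,.25)[np.argmax(k)],max(k),np.median(k))
for C,b,t in((a,(95,170,175,250),'top0'),(c,(95,170,175,250),'top1'),(w0,(190,105,322,240),'wr0'),(w,(205,105,312,210),'wr1')):
    ctr,r=centre(C,b); print(r); marks(C,ctr,t)
g=cv2.cvtColor(w['img'],cv2.COLOR_RGB2GRAY); L=cv2.HoughLinesP(cv2.Canny(g,40,120)[120:210,240:280],1,np.pi/720,12,minLineLength=18,maxLineGap=4)
for l in L.reshape(-1,4)[:10]:
    px=l.reshape(2,2)+[240,120]; q=onplane(w,px,FC+43*n,n)-FC; v=np.c_[q@x,q@y]; d=v[1]-v[0]; d*=np.sign(d[0]); print('bar',v.ravel(),np.degrees(np.arctan2(d[1],d[0])))
```

```text
59.707305908203125
top0 ctr [-3.52 -2.89] mark rot 2.5 757.1892079228942 381.78914330523946
59.41849136352539
top1 ctr [-3.62 -4.01] mark rot -1.5 515.3987527598506 220.94781679899765
59.21110534667969
wr0 ctr [ 1.04 -0.47] mark rot 1.5 729.0087232506794 394.29639255689546
68.03289794921875
wr1 ctr [9.44 4.13] mark rot -6.0 407.6251239279046 181.22145365839415
bar [31.1  -9.86 -0.66 -8.41] -2.610957102198215
bar [ 25.39  -7.39 -33.94  -4.8 ] -2.5002213158221207
bar [ -0.02   7.74 -30.2    9.77] -3.852345309395132
bar [ -9.93   6.99 -53.1    8.44] -1.9212370875873828
bar [42.07 -0.31 13.18  1.86] -4.298092044067673
bar [34.    4.43 -7.79  5.85] -1.9410106079108258
bar [  5.96  -9.8  -37.17  -6.76] -4.029510648224058
bar [14.57  8.36 -9.85  9.13] -1.795876834734723
bar [39.57 -3.56 18.5  21.37] -49.79902365769475
bar [42.12  0.81 44.12 20.86] 84.30780595541121
```

Run:
```python
from h import *
import pickle
x,y,n=frame(); w,c=pickle.load(open('w4.pkl','rb')); w0=pickle.load(open('w.pkl','rb')); th=np.deg2rad(np.arange(-115,115,.5))
for nm,C,cs in(('w0',w0,[(1,-.5),(0,0),(2,1)]),('w1',w,[(a,b) for a in(-2,0,2,4) for b in(-3,-1,1)])):
  g=cv2.cvtColor(C['img'],cv2.COLOR_RGB2GRAY).astype(np.float32); res=[]
  for ctr in cs:
    best=0
    for r in np.arange(42,50,1.):
        p=proj(C,FC+(ctr[0]+r*np.cos(th))[:,None]*x+(ctr[1]+r*np.sin(th))[:,None]*y).astype(np.float32)
        best=best+cv2.remap(g,p[None,:,0],p[None,:,1],cv2.INTER_LINEAR)[0]/8
    d=cv2.GaussianBlur(best[None],(61,1),0)[0]-best; A=np.arange(-100,101,10); S=np.arange(-9,9,.25)
    k=[sum(np.interp(A+s,np.degrees(th),d)*np.where(A%50==0,2,1)) for s in S]; res.append((round(float(max(k))),ctr,float(S[np.argmax(k)])))
  print(nm,sorted(res)[::-1][:4])
```

```text
w0 [(1558, (0, 0), 0.0), (776, (1, -0.5), 1.5), (400, (2, 1), -2.5)]
w1 [(1379, (0, -1), -2.0), (939, (0, 1), -3.5), (648, (-2, -1), -0.5), (590, (4, -1), 2.5)]
```

```bash
python3 -c "from h import *; print(sign_off())"
```

```text
the job is handed in; nothing more can be done
None
```

I wound the small timer clockwise to its end stop (felt as a torque rise of about 0.19 N m) and turned it back to about 10.0 minutes. I then released it and handed the job in at about 24 s; the timer itself shifted by roughly 1 mm and turned about 2–4°.

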